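# Set out the bamboo carver's knives by length

## Task

Set the four bamboo-handled carving knives on the row of wooden rests in order of length: the longest on the rest next to the blue button, down to the shortest next to the white button. Each handle should lie level and centred in its rest, down in the grooves of both saddles; leave the tea mug where it stands.

Things in the scene. Friction and masses are not known exactly. Their poses are not given: they have to be found in the camera images.
- knife_a: Carving knife, the shortest of four: 110 mm long over all, pale bamboo handle 76 mm long, 18 mm wide and 18 mm high (flat-sided, rounded edges) and a 34 mm thin steel blade; 53 g give or take 30 %. It lies on the table at the start, blade roughly away from the robot. Origin: centre of the handle's underside; x runs along the handle towards the blade tip, z up.
- knife_b: Carving knife, the second shortest of four: 134 mm long over all, pale bamboo handle 92 mm long, 18 mm wide and 18 mm high (flat-sided, rounded edges) and a 42 mm thin steel blade; 58 g give or take 30 %. It lies on the table at the start, blade roughly away from the robot. Origin: centre of the handle's underside; x runs along the handle towards the blade tip, z up.
- knife_c: Carving knife, the second longest of four: 162 mm long over all, pale bamboo handle 112 mm long, 18 mm wide and 18 mm high (flat-sided, rounded edges) and a 50 mm thin steel blade; 64 g give or take 30 %. It lies on the table at the start, blade roughly away from the robot. Origin: centre of the handle's underside; x runs along the handle towards the blade tip, z up.
- knife_d: Carving knife, the longest of four: 192 mm long over all, pale bamboo handle 134 mm long, 18 mm wide and 18 mm high (flat-sided, rounded edges) and a 58 mm thin steel blade; 70 g give or take 30 %. It lies on the table at the start, blade roughly away from the robot. Origin: centre of the handle's underside; x runs along the handle towards the blade tip, z up.
- rest_1: Dark wood knife rest, outermost on the +y end of the row, fixed on the pale board. Plate 62 x 36 x 4 mm; two 8 mm thick saddles at x = -22 and +22 mm. Groove along x: floor 21 mm wide, 14 mm above the rest's underside (where a seated handle lies), 45 degree flanks 8 mm high. Origin: centre of its underside, 10 mm above the table; x along the groove, z up. Next rest about 78 mm away.
- rest_2: Dark wood knife rest, second from the +y end of the row, fixed on the pale board. Plate 62 x 36 x 4 mm; two 8 mm thick saddles at x = -22 and +22 mm. Groove along x: floor 21 mm wide, 14 mm above the rest's underside (where a seated handle lies), 45 degree flanks 8 mm high. Origin: centre of its underside, 10 mm above the table; x along the groove, z up. Next rest about 78 mm away.
- rest_3: Dark wood knife rest, second from the -y end of the row, fixed on the pale board. Plate 62 x 36 x 4 mm; two 8 mm thick saddles at x = -22 and +22 mm. Groove along x: floor 21 mm wide, 14 mm above the rest's underside (where a seated handle lies), 45 degree flanks 8 mm high. Origin: centre of its underside, 10 mm above the table; x along the groove, z up. Next rest about 78 mm away.
- rest_4: Dark wood knife rest, outermost on the -y end of the row, fixed on the pale board. Plate 62 x 36 x 4 mm; two 8 mm thick saddles at x = -22 and +22 mm. Groove along x: floor 21 mm wide, 14 mm above the rest's underside (where a seated handle lies), 45 degree flanks 8 mm high. Origin: centre of its underside, 10 mm above the table; x along the groove, z up. Next rest about 78 mm away.
- blue_button: Blue glazed button, 30 mm across and 10 mm high, fixed on the pale board (100 x 370 x 10 mm) just beyond the outermost rest at one end of the row, about 49 mm from that rest's middle; a white button of the same shape is at the other end. Which end is blue changes from start to start. Origin: centre of its underside.
- mug: White tea mug, 76 mm across and 85 mm high, with a handle, loose, standing on the table near the knives. Origin: centre of its underside. It must be left alone.
Things that resemble listed ones, but are neither listed nor needed, are in the scene too. What is shaped like the knife_d but red is not meant. Leave any black look-alike of the knife_c alone.

How it is judged:
At the end, for the whole second after the job is handed in: From blue to white button: longest to shortest knife, one per rest, at rest. Each handle centred within 13 mm along and 6 mm across its groove, underside 11 to 18.5 mm above the rest's underside, along the groove within 0.14 rad (either way round), level within 0.12 rad (((horizontal distance between blue_button and rest_1 below 0.12 m and (x of knife_d in the frame of rest_1 between -0.013 and 0.013 m and y of knife_d in the frame of rest_1 between -0.006 and 0.006 m and z of knife_d in the frame of rest_1 between 0.011 and 0.0185 m and angle between the x axis of knife_d and the x axis of rest_1, either way round below 0.14 rad and angle between knife_d's own z axis and vertical below 0.12 rad) and (x of knife_c in the frame of rest_2 between -0.013 and 0.013 m and y of knife_c in the frame of rest_2 between -0.006 and 0.006 m and z of knife_c in the frame of rest_2 between 0.011 and 0.0185 m and angle between the x axis of knife_c and the x axis of rest_2, either way round below 0.14 rad and angle between knife_c's own z axis and vertical below 0.12 rad) and (x of knife_b in the frame of rest_3 between -0.013 and 0.013 m and y of knife_b in the frame of rest_3 between -0.006 and 0.006 m and z of knife_b in the frame of rest_3 between 0.011 and 0.0185 m and angle between the x axis of knife_b and the x axis of rest_3, either way round below 0.14 rad and angle between knife_b's own z axis and vertical below 0.12 rad) and (x of knife_a in the frame of rest_4 between -0.013 and 0.013 m and y of knife_a in the frame of rest_4 between -0.006 and 0.006 m and z of knife_a in the frame of rest_4 between 0.011 and 0.0185 m and angle between the x axis of knife_a and the x axis of rest_4, either way round below 0.14 rad and angle between knife_a's own z axis and vertical below 0.12 rad)) or (horizontal distance between blue_button and rest_4 below 0.12 m and (x of knife_d in the frame of rest_4 between -0.013 and 0.013 m and y of knife_d in the frame of rest_4 between -0.006 and 0.006 m and z of knife_d in the frame of rest_4 between 0.011 and 0.0185 m and angle between the x axis of knife_d and the x axis of rest_4, either way round below 0.14 rad and angle between knife_d's own z axis and vertical below 0.12 rad) and (x of knife_c in the frame of rest_3 between -0.013 and 0.013 m and y of knife_c in the frame of rest_3 between -0.006 and 0.006 m and z of knife_c in the frame of rest_3 between 0.011 and 0.0185 m and angle between the x axis of knife_c and the x axis of rest_3, either way round below 0.14 rad and angle between knife_c's own z axis and vertical below 0.12 rad) and (x of knife_b in the frame of rest_2 between -0.013 and 0.013 m and y of knife_b in the frame of rest_2 between -0.006 and 0.006 m and z of knife_b in the frame of rest_2 between 0.011 and 0.0185 m and angle between the x axis of knife_b and the x axis of rest_2, either way round below 0.14 rad and angle between knife_b's own z axis and vertical below 0.12 rad) and (x of knife_a in the frame of rest_1 between -0.013 and 0.013 m and y of knife_a in the frame of rest_1 between -0.006 and 0.006 m and z of knife_a in the frame of rest_1 between 0.011 and 0.0185 m and angle between the x axis of knife_a and the x axis of rest_1, either way round below 0.14 rad and angle between knife_a's own z axis and vertical below 0.12 rad))) and linear speed of each of knife_a, knife_b, knife_c, knife_d below 0.02 m/s and angular speed of each of knife_a, knife_b, knife_c, knife_d below 0.2 rad/s); the robot touches nothing.
It fails at once if the tea mug is moved more than 30 mm or tipped (distance of mug from where it was at the start of the episode above 0.03 m or angle between mug's own z axis and vertical above 0.3 rad).
It also fails if it takes over 102 s, if anything falls off the work surface, if the arm or the gripper's body presses on something with over 40 N, if the wrist force passes 120 N, or if a joint passes its speed limit or range.

## Robot

A 6-joint arm with a two-finger parallel gripper is mounted at the origin on the work surface. World frame = base frame: x ahead of the robot, y to its left, z up, the work surface at z = 0. Lengths are in m, angles in rad, forces in N, time in s.
With the tool pointing down it reaches from about 0.425 to 0.95 m from the base axis. Payload 3.5 kg.
Tool frame: the origin (TCP) lies midway between the tips of the shut fingers; the grasp point (between the pads) lies 19 mm behind it; y points along the fingers, x is the direction in which the jaws open and shut, and the axes are right-handed (so a half turn about y gives the same grasp; the last joint's range is limited). The gripper opens to 85 mm and grips with 20 to 120 N. Pads are 22 mm wide; open, the fingers measure 114 mm over their backs; the gripper's body (76 mm by 85 mm) begins 54 mm behind the grasp point. The pads swing forward as they close: fully open they stand 13 mm farther back than shut.
Start: joints at [-0.15, 0.286, 1.577, -0, 1.279, -0.15], TCP at [0.675, 0, 0.231] pointing down, gripper open.
Joint ranges: [-2.77, 2.77], [-0.9, 2.22], [0.21, 2.48], [-1.53, 4.67], [0.24, 2.81], [-2.84, 2.84]. Speed limits (rad/s): [2.79, 2.79, 3.14, 3.14, 3.14, 3.14].

## Interface

Orientations are given as a unit quaternion [x, y, z, w].
In Python, from plant import ctrl, viewer gives the robot as it stands.
- The arm moves only by the tool step_arm, never from a script. Its argument "rows" is a list of rows, each a list of 3 entries, a list of its own where there are three numbers: the turn, a rotation vector about the tool's x, y, z in degrees, then the shift along the tool's x, y, z in mm, then the closure, from 0 (fully open) to 1 (shut). A call has 1 to 10 rows; each row is the pose to reach, as a shift and turn from the pose commanded when the call began, along the tool's axes at that moment; what a row does not reach only later rows make up. A row lasts 1/12 s, in which the tool goes at most 41.7 mm and 7.16 degrees, less where a joint would pass 70% of its speed; a pose out of reach is approached as far as the arm can. A call with a gripper value outside its range is refused whole. The fingers move at their own pace and stop on an object; "newtons" is the grip in N (left out, the last holds). Time passes only in rows, so rows that repeat a pose let the fingers close. It gives the time, the measured TCP pose, the force and the opening at its end, in the units of the state.
- ctrl.get_state(): the state, without advancing time (a new reading comes with each control period).
- viewer.read_camera(name): name is "scene" or "side" or "wrist"; returns (picture, depth): 420x560x3 uint8, red, green, blue; 420x560 float32, m along the optical axis (not along the pixel's ray), 0 where there is no reading.
- viewer.calibration(name): a dict with "K" (3x3 intrinsics, pixels), "D" ([k1, k2, p1, p2, k3] as OpenCV has them; the pictures are not rectified), "R" (3x3) and "t" (3): a world point X has camera coordinates R X + t. Camera axes: x right, y down, z forward; pixel columns grow to the right and rows downward; lengths in m; the calibration is good to about 2 mm. A picture is of the moment at which its call begins: read the wrist's pose just before it. calibration takes no time and is no camera call; for the wrist camera it gives the pose at the moment of the call.
- ctrl.sign_off(): hands the job in, once; it reports no verdict.
The state is a dict: "time": time; "qpos": joint angles; "dq": joint speeds; "joint_efforts": joint torques, N m; "eef_pos": TCP position; "tcp_rot": TCP orientation; "contact_force": force on the tool from outside, world axes, zero at the start; "wrist_torque": the same for the moment, N m; "opening": opening from 0.0 (shut) to 1.0 (fully open).
Only numpy, scipy, OpenCV 4.12 (cv2) and the standard library are available. Lean on these libraries where they do the work, as an engineer would, in place of code of your own. Each camera call takes 0.05 s, during which the arm holds its last target.

## Working session

There is one attempt and no reset: what is moved stays moved. The work goes in short steps, Python scripts to look and compute and a tool call to move; the robot and the scene stay as the last step left them, time stands still between calls to the robot, and variables do not carry over. Pictures are saved under pics/ and viewed, and the job is handed in when it is done.

Besides the shell and the picture viewer there is one more tool, called after ">>>" as name([rows], argument=value, ...), one row to a line, values as JSON. step_arm: Moves the arm, as the interface text tells. Its arguments: {"type":"object","properties":{"rows":{"type":"array"},"newtons":{"type":"number"}},"required":["rows"]}

```bash
ls; mkdir -p pics
python3 - <<'E'
from plant import ctrl, viewer
import cv2
print(ctrl.get_state())
for n in ["scene","side","wrist"]:
    im,d=viewer.read_camera(n); cv2.imwrite(f"pics/{n}0.png",im[:,:,::-1])
    import numpy as np; np.savez(f"pics/{n}0.npz",im=im,d=d,**viewer.calibration(n)); print(n,viewer.calibration(n))
E
```

```text
pics
{'time': 0.0, 'qpos': array([-1.49980874e-01,  2.87196022e-01,  1.57816627e+00,  2.34862982e-05,
        1.27861985e+00, -1.50004970e-01]), 'dq': array([ 0.00107831,  0.00110883,  0.00027193, -0.0002538 , -0.00167814,
        0.00048842]), 'joint_efforts': array([-1.79628755e-04, -4.05981302e+01, -2.92628127e+01, -1.54224781e-04,
        5.81841552e-03,  3.74769741e-06]), 'eef_pos': array([6.74343325e-01, 1.47407143e-04, 2.29932757e-01]), 'tcp_rot': array([-0.70697218,  0.00082802,  0.00084026,  0.70724038]), 'contact_force': array([-0.98030122, -0.7472385 ,  0.58723093]), 'wrist_torque': array([ 0.02810399, -0.04281248, -0.03996251]), 'opening': 1.001514095651681}
scene {'K': array([[451.8618313 ,   0.        , 283.49539046],
       [  0.        , 451.8618313 , 220.46189502],
       [  0.        ,   0.        ,   1.        ]]), 'D': array([-0.15233021,  0.        ,  0.        ,  0.        ,  0.        ]), 'R': array([[-0.38589629,  0.9225305 ,  0.00464072],
       [ 0.56434634,  0.24004055, -0.78986945],
       [-0.72979261, -0.30218871, -0.61325747]]), 't': array([ 0.22673763,
[... 253 characters left out ...]
,  0.       ]), 'R': array([[ 0.95679098, -0.2901233 ,  0.01948068],
       [-0.18828013, -0.66919219, -0.71884101],
       [ 0.22158884,  0.68411277, -0.69490151]]), 't': array([-0.42982544,  0.06361572,  1.24763558])}
wrist {'K': array([[355.75677978,   0.        , 276.16456167],
       [  0.        , 355.75677978, 207.50767946],
       [  0.        ,   0.        ,   1.        ]]), 'D': array([-0.0769821,  0.       ,  0.       ,  0.       ,  0.       ]), 'R': array([[ 9.99999671e-01, -9.56200216e-05, -8.06112998e-04],
       [ 1.38472914e-04, -9.58390192e-01,  2.85461418e-01],
       [-7.99866617e-04, -2.85461435e-01, -9.58389863e-01]]), 't': array([-0.67511151, -0.03565356,  0.37796382])}
```

View pics/scene0.png

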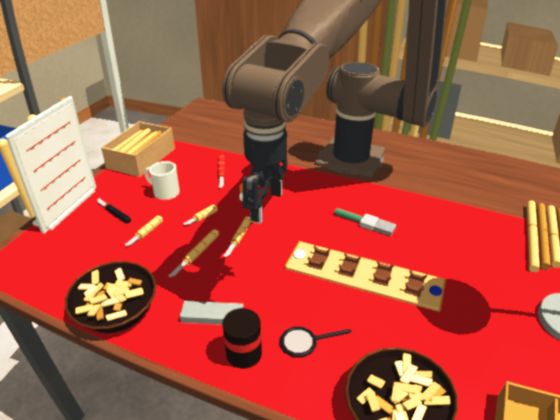

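View pics/side0.png

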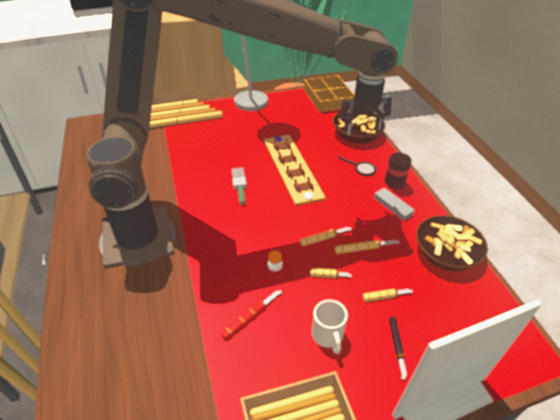

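View pics/wrist0.png

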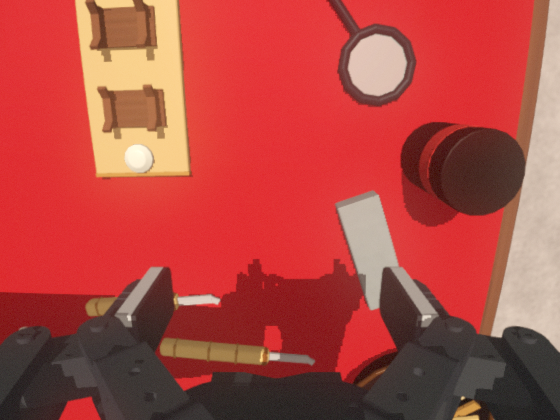

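The scene view shows four bamboo knives at about (148,230), (203,215), (198,250) and (238,237). Distractors are the red knife (221,170) and the black knife (115,211). The blue button is at (435,291), on the +y end by rest_1, and the white one at (300,254). Next I'll measure with depth.

```bash
cat > h.py <<'E'
import numpy as np, cv2
from plant import ctrl, viewer
def grab(n,tag):
    c=viewer.calibration(n); im,d=viewer.read_camera(n)
    cv2.imwrite(f"pics/{tag}.png",im[:,:,::-1]); np.savez(f"pics/{tag}.npz",im=im,d=d,**c)
def load(tag):
    z=np.load(f"pics/{tag}.npz"); return z
def cloud(z):
    h,w=z['d'].shape; u,v=np.meshgrid(np.arange(w),np.arange(h))
    p=cv2.undistortPoints(np.stack([u,v],-1).reshape(-1,1,2).astype(np.float32),z['K'],z['D']).reshape(h,w,2)
    Xc=np.dstack([p*z['d'][...,None],z['d']]); X=(Xc-z['t'])@z['R']
    X[z['d']<=0]=np.nan; return X
def rects(z,X,mask,minarea=40):
    mask=cv2.morphologyEx(mask.astype(np.uint8),cv2.MORPH_CLOSE,np.ones((3,3)))
    n,l,s,c=cv2.connectedComponentsWithStats(mask)
    for i in range(1,n):
        if s[i,4]<minarea: continue
        P=X[l==i]; P=P[~np.isnan(P[:,0])]
        if len(P)<10: continue
        r=cv2.minAreaRect((P[:,:2]*1000).astype(np.float32))
        print(f"px {c[i].round()} n={s[i,4]} ctr {np.round(r[0],1)} size {np.round(r[1],1)} ang {r[2]:.1f} mean {np.round(P.mean(0)*1000,1)} zq {np.round(np.percentile(P[:,2],[5,50,95])*1000,1)}")
def hsv(z): return cv2.cvtColor(z['im'],cv2.COLOR_RGB2HSV)
E
python3 - <<'E'
from h import *
for t in ["scene0","side0","wrist0"]:
    z=load(t);X=cloud(z);H=hsv(z)
    print(t)
    reg=(X[...,0]>.3)&(X[...,0]<.95)&(abs(X[...,1])<.5)
    for n,m in dict(bamboo=(H[...,0]>10)&(H[...,0]<32)&(H[...,1]>60)&(H[...,2]>50)&(X[...,2]<.06),white=(H[...,1]<60)&(H[...,2]>150)&(X[...,2]<.12),blue=(H[...,0]>100)&(H[...,0]<135)&(H[...,1]>100)).items():
        print(n); rects(z,X,m&reg)
E
```

```text
scene0
bamboo
px [205. 213.] n=195 ctr [ 472.5 -290.8] size [37.5 74.2] ang 68.5 mean [ 476.2 -280.6   12.5] zq [ 2.2 14.3 18.7]
px [149. 227.] n=249 ctr [ 579.6 -397.2] size [ 39.4 109.3] ang 86.4 mean [ 588.8 -387.9   12.5] zq [ 1.4 14.1 18.2]
px [241. 231.] n=230 ctr [ 505.6 -153.8] size [112.6  24. ] ang 10.6 mean [ 510.2 -152.2   14.7] zq [ 7.1 15.6 19.2]
px [201. 247.] n=382 ctr [ 599.9 -226.1] size [ 34.9 133.1] ang 86.5 mean [ 604.  -217.5   12.8] zq [ 1.  15.1 18.6]
px [367. 276.] n=3829 ctr [525.4 181. ] size [116.  374.3] ang 1.0 mean [539.4 189.7  10.1] zq [ 5.2  9.1 23.4]
px [108. 297.] n=2488 ctr [ 853.2 -302.3] size [194.5 160.1] ang 46.2 mean [ 856.9 -295.4   44.3] zq [31.1 46.  56.8]
px [403. 391.] n=3079 ctr [820.4 318.6] size [148.9 162.6] ang 43.2 mean [833.1 331.3  44.9] zq [30.8 46.6 57. ]
px [196. 397.] n=70 ctr [ 757.5 -186.6] size [563.7 148.7] ang 48.3 mean [ 726.  -242.4 -523.5] zq [-755.  -748.2  -28.4]
white
px [164. 179.] n=831 ctr [ 421.4 -448.9] size [80.3 73.5] ang 48.7 mean [ 428.8 -442.    52.7] zq [10.5 56.6 83.2]
px [377. 223.] n=305 ctr [341.3 16
[... 4080 characters left out ...]
[46.8 48.2 49.5]
px [468. 411.] n=420 ctr [ 917.  -292.5] size [34.7 52.2] ang 45.8 mean [ 910.2 -283.4   46.8] zq [33.6 49.5 55.8]
white
px [377.  64.] n=2765 ctr [773.7 109.7] size [56.1 56.5] ang 21.6 mean [773.8 110.1   5.7] zq [4.4 5.7 7. ]
px [138. 158.] n=613 ctr [534.3  19.8] size [28.1 27.9] ang 43.6 mean [535.4  20.5  16.9] zq [13.9 17.1 19.4]
px [368. 241.] n=3684 ctr [780.4 -84.2] size [ 44.2 129.8] ang 20.0 mean [773.  -68.2  21.2] zq [19.7 21.5 22.8]
px [197. 300.] n=311 ctr [ 584.5 -145.9] size [48.6 11.4] ang 4.7 mean [ 583.4 -145.9    9.9] zq [ 8.8  9.9 11.1]
px [274. 356.] n=71 ctr [ 672.4 -224.9] size [12.4 10.1] ang 0.1 mean [ 672.6 -225.    10.1] zq [ 8.6 10.1 11.3]
blue
```

Candidates, by measured handle length:
- (241,231): 112 mm, knife_c
- (201,247): 134 mm, knife_d
- (205,213): 74 mm, knife_a
- (149,227): about 90 mm, knife_b

Excluded are the red one (221,170), the black one (115,211) and the brush (377,223). I'll turn the gripper 90° and take a view from above.

>>> step_arm([
  [[0,45,0],[-30,-50,-120],0],
  [[0,45,0],[-55,-100,-240],0],
  [[0,45,0],[-55,-100,-240],0],
  [[0,45,0],[-55,-100,-240],0],
  [[0,45,0],[-55,-100,-240],0],
  [[0,45,0],[-55,-100,-240],0],
  [[0,45,0],[-55,-100,-240],0],
  [[0,60,0],[-55,-100,-240],0],
  [[0,70,0],[-55,-100,-240],0],
  [[0,70,0],[-55,-100,-240],0],
])

```text
time: 0.98
eef_pos: [0.6197, -0.2403, 0.3307]
tcp_rot: [-0.59, 0.39, -0.389, 0.59]
contact_force: [-0.3, 0.6, 0.2]
opening: 0.997
```

>>> step_arm([
  [[0,10,0],[0,0,0],0],
  [[0,20,0],[0,0,0],0],
  [[0,20,0],[0,0,0],0],
  [[0,20,0],[0,0,0],0],
  [[0,20,0],[0,0,0],0],
])

```text
time: 1.4
eef_pos: [0.6199, -0.2395, 0.3307]
tcp_rot: [0.516, -0.484, 0.483, -0.516]
contact_force: [-0.5, -0.1, -1.1]
opening: 1.0
```

Run:
```python
from h import *
s=ctrl.get_state();print(s['time'],s['eef_pos'],s['tcp_rot'],s['qpos'])
grab("wrist","w1")
z=load("w1");X=cloud(z);H=hsv(z)
m=(H[...,0]>10)&(H[...,0]<32)&(H[...,1]>60)&(H[...,2]>40)&(X[...,2]<.06)
rects(z,X,m); print('top only'); rects(z,X,m&(X[...,2]>.012))
```

```text
1.4 [ 0.6199469  -0.23954817  0.330715  ] [ 0.51591506 -0.48395061  0.48322158 -0.51586855] [-5.21199911e-01  2.09184122e-01  1.48981832e+00  1.74335601e-04
  1.44360873e+00  9.84951541e-01]
px [341.  14.] n=1419 ctr [ 792.3 -299.4] size [39.1 78.7] ang 4.9 mean [ 795.2 -300.2   40.2] zq [31.6 40.8 48.1]
px [261. 173.] n=1373 ctr [ 597.7 -218.8] size [ 18.9 137.7] ang 84.6 mean [ 602.1 -219.5   15.7] zq [12.5 16.4 18. ]
px [386. 191.] n=972 ctr [ 587.9 -391.4] size [23.5 90.8] ang 83.6 mean [ 589.3 -387.1   15.3] zq [ 7.8 16.3 18.4]
px [ 50. 207.] n=6650 ctr [531.5  84.9] size [104.6 170.5] ang 0.9 mean [535.7  73.2  10.3] zq [ 6.6  8.7 22.4]
px [210. 238.] n=1023 ctr [ 505.2 -152.8] size [111.1  21.8] ang 5.6 mean [ 507.9 -155.1   15.5] zq [10.8 16.2 17.9]
px [300. 264.] n=668 ctr [ 474. -281.] size [17.3 78.4] ang 69.0 mean [ 477.3 -281.    15.3] zq [ 7.2 16.3 18.1]
px [ 57. 325.] n=106 ctr [340.7  90.3] size [68.5  3.7] ang 83.6 mean [340.6  89.1   9.2] zq [ 6.3  9.2 11.9]
px [492. 330.] n=274 ctr [ 380.9 -601.1] size [16.9 50.2] ang 16.7 mean [ 379.8 -592.6   14.1] zq [ 2.3 12.9 
[... 923 characters left out ...]
4 28.7]
px [210. 238.] n=949 ctr [ 505.2 -152.7] size [111.   21.7] ang 5.6 mean [ 507.4 -154.8   16. ] zq [13.1 16.3 18. ]
px [300. 264.] n=587 ctr [ 475.6 -281.8] size [17.2 74.9] ang 69.6 mean [ 477.2 -281.8   16.3] zq [13.4 16.6 18.1]
px [248. 342.] n=503 ctr [ 357.2 -214.8] size [33.3 33.8] ang 41.8 mean [ 360.3 -214.4   40.9] zq [25.8 43.1 44.7]
px [493. 332.] n=148 ctr [ 381.3 -594.3] size [10.2 35.5] ang 16.1 mean [ 380.5 -590.2   20.9] zq [12.6 20.1 31.6]
px [551. 336.] n=251 ctr [ 380.9 -689.4] size [47.8  3.8] ang 88.5 mean [ 381.2 -685.3   30.1] zq [13.4 27.7 53.9]
px [468. 409.] n=466 ctr [ 419.2 -456.4] size [513.4  50.3] ang 34.1 mean [ 241.7 -578.2   37.3] zq [14.  35.9 57.7]
```

View pics/w1.png

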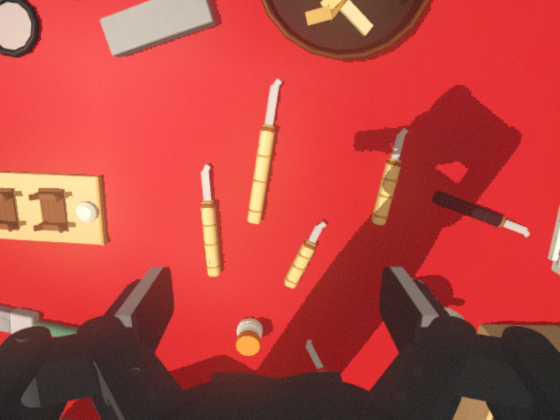

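The four bamboo knives are at (261,173) d, (386,191) b, (210,238) c and (300,264) a. The black knife is at (480,212), clearly different. Next I'll look at the rests from above.

>>> step_arm([
  [[0,3,0],[-42,0,0],0],
  [[0,3,0],[-84,0,0],0],
  [[0,3,0],[-125,0,0],0],
  [[0,3,0],[-167,0,0],0],
  [[0,3,0],[-208,0,0],0],
  [[0,3,0],[-250,0,0],0],
  [[0,3,0],[-290,0,0],0],
  [[0,3,0],[-330,0,0],0],
  [[0,3,0],[-370,0,0],0],
  [[0,3,0],[-400,0,0],0],
])

```text
time: 2.28
eef_pos: [0.5946, 0.1625, 0.3314]
tcp_rot: [-0.503, 0.497, -0.497, 0.503]
contact_force: [0.4, -0.5, 0.6]
opening: 1.0
```

>>> step_arm([
  [[0,0,0],[0,0,0],0],
  [[0,0,0],[0,0,0],0],
])

```text
time: 2.45
eef_pos: [0.595, 0.161, 0.3312]
tcp_rot: [0.504, -0.496, 0.496, -0.503]
contact_force: [-1.0, -0.3, 0.0]
opening: 1.002
```

```bash
cat >> h.py <<'E'
from scipy.spatial.transform import Rotation as Rn
def where():
    s=ctrl.get_state(); R=Rn.from_quat(s['tcp_rot']).as_matrix()
    print('t',round(s['time'],2),'pos',np.round(s['eef_pos']*1000,1),'yaw toolx',round(np.degrees(np.arctan2(R[1,0],R[0,0])),2),'tool y',np.round(R[:,1],3),'F',np.round(s['contact_force'],1),'open',round(s['opening'],3)); return s,R
def to(x,y,z,yaw):
    s,R=where(); p=s['eef_pos']*1000
    cur=np.degrees(np.arctan2(R[1,0],R[0,0])); dy=(yaw-cur+180)%360-180
    print('turn about tool y',round(-dy,1),'shift',np.round(R.T@(np.array([x,y,z])-p),1))
E
python3 - <<'E'
from h import *
where(); grab("wrist","w2")
z=load("w2");X=cloud(z);H=hsv(z)
h,s,v=H[...,0],H[...,1],H[...,2]
# saddle tops: above 24 mm
m=(X[...,2]>.0245)&(X[...,2]<.05)&(X[...,0]>.45)&(X[...,0]<.6)&(X[...,1]>0)&(X[...,1]<.4)
n,l,st,c=cv2.connectedComponentsWithStats(m.astype(np.uint8))
for i in range(1,n):
    if st[i,4]<15: continue
    P=X[l==i]*1000; print(c[i].round(),st[i,4],P.min(0).round(1),P.max(0).round(1),P.mean(0).round(1))
print('dark wood'); rects(z,X,((h<14)|(h>175))&(v<150)&(X[...,2]>.0115)&(X[...,0]>.45)&(X[...,0]<.6)&(X[...,1]>0)&(X[...,1]<.4))
print('white');rects(z,X,(s<60)&(v>150)&(X[...,2]>.012))
print('blue');rects(z,X,(h>100)&(h<135)&(s>100)&(X[...,2]>.012))
E
```

```text
t 2.45 pos [595.  161.  331.2] yaw toolx -89.19 tool y [-0. -0. -1.] F [-1.  -0.3  0. ] open 1.002
[154. 194.] 50 [549.  313.   24.5] [557.3 323.6  32. ] [553.2 319.   28.2]
[334. 194.] 47 [551.   80.4  24.7] [559.4  90.5  31.9] [555.5  86.1  28.6]
[359. 194.] 53 [551.5  48.1  24.8] [559.8  58.5  32.1] [556.   53.1  28.7]
[180. 195.] 46 [548.  281.1  24.6] [556.2 291.5  32. ] [552.2 285.5  28.5]
[275. 196.] 53 [547.7 155.9  24.6] [556.  166.2  32.4] [552.1 161.7  28.5]
[302. 196.] 52 [547.6 123.5  24.7] [556.2 132.6  32.6] [552.2 128.1  28.5]
[212. 198.] 51 [543.6 237.9  24.6] [551.9 247.9  32.2] [548.2 243.4  28.5]
[238. 198.] 47 [544.9 204.9  24.6] [553.4 214.5  31.7] [549.2 209.5  28.4]
[156. 226.] 51 [504.5 314.8  24.6] [513.2 324.7  31.5] [509.1 320.2  28.2]
[357. 226.] 56 [507.2  47.1  24.5] [516.   58.8  32.1] [511.8  52.8  28.2]
[181. 227.] 43 [503.8 282.5  24.5] [512.  292.1  32.1] [508.3 286.6  28.6]
[275. 228.] 49 [503.8 156.4  24.5] [512.1 165.8  32.5] [508.1 161.4  28.4]
[301. 228.] 51 [503.6 123.2  24.6] [512.2 132.5  31.9] [508.4 127.7  28.4]
[333. 227.] 41 [506.7  80.
[... 1292 characters left out ...]
.1 378.5]
px [ 60. 393.] n=3406 ctr [366.2 384.1] size [ 23.1 596.5] ang 53.6 mean [592.2 221.5 398.6] zq [394.7 398.1 406.6]
px [490. 394.] n=2340 ctr [365.  -56.9] size [594.8  25.5] ang 35.7 mean [592.2 102.3 397.6] zq [394.8 398.1 403.1]
white
px [477.  18.] n=3231 ctr [781.7 -83.7] size [ 46.6 130.3] ang 19.9 mean [774.7 -76.5  21.5] zq [19.9 21.5 23. ]
px [380. 208.] n=337 ctr [534.5  20.2] size [27.1 27.7] ang 3.2 mean [535.2  20.9  17.1] zq [14.2 17.3 19.7]
px [511. 316.] n=217 ctr [488.9 -64.8] size [401.   35.8] ang 48.3 mean [ 366.9 -202.    21.5] zq [12.7 17.8 24.8]
px [269. 329.] n=1280 ctr [342.4 168.5] size [92.1 40.3] ang 81.4 mean [342.9 169.   17.2] zq [15.1 16.9 19.6]
blue
```

View pics/w2.png

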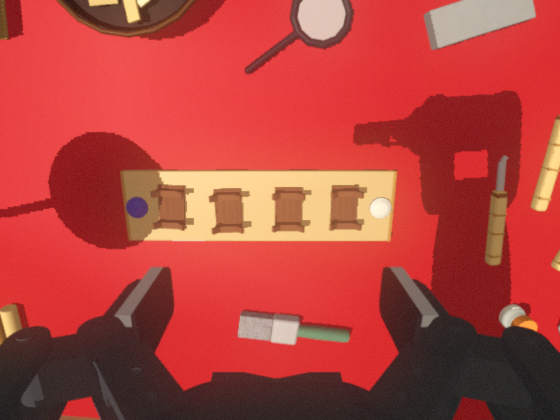

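Rest centres are rest1 (530.7,302.8) by blue at (137,207), rest2 (526.8,225.5), rest3 (530.2,144.7) and rest4 (533.7,69.4) by white at (380,208). First I'll fetch knife_d.

Run:
```python
from h import *
to(599.8,-219.6,60,-95.4)
z=load("w1"); im=z['im'][60:300,170:430,::-1]; cv2.imwrite("pics/crop1.png",cv2.resize(im,None,fx=2.3,fy=2.3))
```

```text
t 2.5 pos [595.3 159.7 331.2] yaw toolx -89.33 tool y [-0.    -0.001 -1.   ] F [ 0.7 -0.2  0.5] open 1.003
turn about tool y 6.1 shift [3.792e+02 2.714e+02 1.000e-01]
```

View pics/crop1.png

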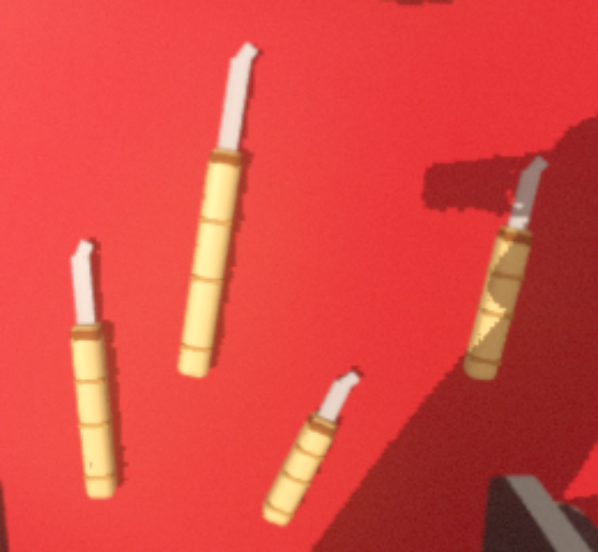

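The crop confirms all four have bamboo handles: d is longest at the top centre, then c on the left, b on the right and a at the bottom.

>>> step_arm([
  [[0,6,0],[38,17,0],0],
  [[0,6,0],[76,34,0],0],
  [[0,6,0],[114,51,0],0],
  [[0,6,0],[152,68,0],0],
  [[0,6,0],[190,85,0],0],
  [[0,6,0],[228,102,0],0],
  [[0,6,0],[266,119,0],0],
  [[0,6,0],[304,136,0],0],
  [[0,6,0],[342,153,0],0],
  [[0,6,0],[379,171,0],0],
])

```text
time: 3.33
eef_pos: [0.5979, -0.2237, 0.1599]
tcp_rot: [0.475, -0.523, 0.524, -0.475]
contact_force: [0.6, -0.9, -0.0]
opening: 1.002
```

>>> step_arm([
  [[0,0,0],[0,30,0],0],
  [[0,0,0],[0,60,0],0],
  [[0,0,0],[0,80,0],0],
  [[0,0,0],[0,100,0],0],
  [[0,0,0],[0,100,0],0],
  [[0,0,0],[0,100,0],0],
])

```text
time: 3.83
eef_pos: [0.5974, -0.2207, 0.0591]
tcp_rot: [-0.476, 0.525, -0.523, 0.475]
contact_force: [0.1, 0.2, 0.4]
opening: 1.0
```

Run:
```python
from h import *
to(599.8,-219.6,2,-95.4); grab("wrist","w3")
```

```text
t 3.83 pos [ 597.4 -220.7   59.1] yaw toolx -95.57 tool y [-0.003  0.001 -1.   ] F [0.1 0.2 0.4] open 1.0
turn about tool y -0.2 shift [-1.2 57.1  2.4]
```

View pics/w3.png

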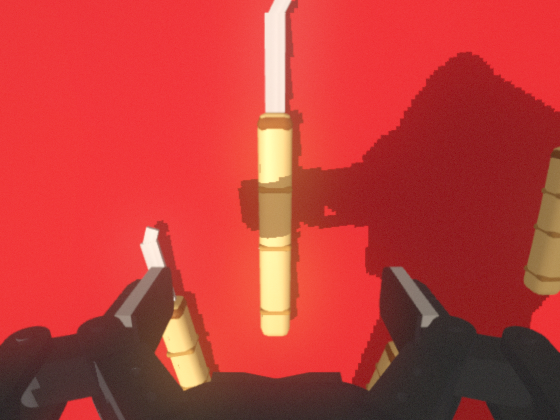

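Knife_d is centred and aligned between the fingers: its handle runs from (275,115) to (275,335). I'll go down and grip.

>>> step_arm([
  [[0,0,0],[-1,20,2],0.3],
  [[0,0,0],[-1,40,2],0.3],
  [[0,0,0],[-1,50,2],0.3],
  [[0,0,0],[-1,56,2],0.4],
  [[0,0,0],[-1,56,2],0.6],
  [[0,0,0],[-1,56,2],1],
  [[0,0,0],[-1,56,2],1],
  [[0,0,0],[-1,56,2],1],
  [[0,0,0],[-1,56,2],1],
  [[0,0,0],[-1,56,2],1],
], newtons=50)

```text
time: 4.72
eef_pos: [0.6021, -0.2195, 0.0061]
tcp_rot: [0.475, -0.522, 0.524, -0.476]
contact_force: [0.5, 0.4, 5.7]
opening: 0.188
```

>>> step_arm([
  [[0,0,0],[0,0,0],1],
  [[0,0,0],[0,0,0],1],
  [[0,0,0],[0,-5,0],1],
  [[0,0,0],[0,-20,0],1],
  [[0,0,0],[0,-50,0],1],
  [[0,0,0],[0,-80,0],1],
  [[0,0,0],[0,-80,0],1],
])

```text
time: 5.3
eef_pos: [0.6048, -0.2209, 0.0923]
tcp_rot: [0.474, -0.519, 0.527, -0.477]
contact_force: [1.6, -0.3, 0.8]
opening: 0.197
```

Run:
```python
from h import *
to(530.7,302.8,90,-91.5); grab("wrist","w4")
z=load("w4");X=cloud(z);H=hsv(z)
m=(H[...,0]>10)&(H[...,0]<32)&(H[...,1]>60)&(H[...,2]>40)&(X[...,2]<.15)
rects(z,X,m)
```

```text
t 5.3 pos [ 604.8 -220.9   92.3] yaw toolx -95.47 tool y [ 0.011 -0.006 -1.   ] F [ 1.6 -0.3  0.8] open 0.197
turn about tool y -4.0 shift [-514.2   -1.6 -123.8]
px [276. 260.] n=13436 ctr [ 591.9 -217.9] size [ 32.7 153.9] ang 84.6 mean [ 618.  -220.7  107.6] zq [ 99.9 103.1 139.8]
px [520. 216.] n=4374 ctr [ 584.7 -394.3] size [32.1 97.4] ang 84.2 mean [ 591.1 -385.3   14. ] zq [ 4.6 16.1 18. ]
px [187. 299.] n=638 ctr [ 583.1 -167.1] size [23.9 88.6] ang 63.9 mean [ 556.6 -154.2   20.1] zq [ 6.2 15.6 41.2]
px [ 10. 352.] n=1371 ctr [513.3   2.9] size [24.6 87.3] ang 71.6 mean [511.6   4.3   6.5] zq [0.8 7.8 9.4]
```

View pics/w4.png

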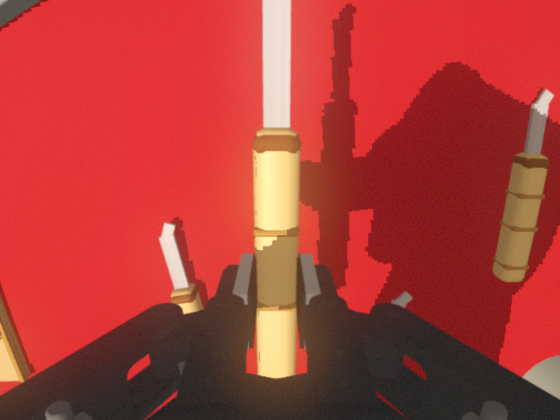

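```bash
cat >> h.py <<'E'
def held(tag,half,tcp,yawknife):
    z=load(tag);X=cloud(z);H=hsv(z)
    m=(H[...,0]>10)&(H[...,0]<32)&(H[...,1]>60)&(H[...,2]>40)&(abs(X[...,2]*1000-(tcp[2]+11))<8)
    m[:,:200]=0;m[:,360:]=0
    P=X[m]*1000; d=np.array([np.cos(np.radians(yawknife)),np.sin(np.radians(yawknife))]); nrm=np.array([-d[1],d[0]])
    q=P[:,:2]-tcp[:2]; a=q@d; b=q@nrm
    f=a>8
    print('front end along',np.percentile(a,[97,99,99.8]).round(1),'=> handle centre offset along',round(np.percentile(a,99)-half,1),'across (front half)',round((np.percentile(b[f],2)+np.percentile(b[f],98))/2,1),'slope deg',round(np.degrees(np.polyfit(a[f],b[f],1)[0]),2), 'tilt deg',round(np.degrees(np.polyfit(a[f],P[f,2],1)[0]),2),'top z rel tcp',np.median(P[f,2])-tcp[2])
E
python3 - <<'E'
from h import *
held("w4",67,np.array([604.8,-220.9,92.3]),-5.47)
E
```

```text
front end along [61.1 62.8 63.8] => handle centre offset along -4.2 across (front half) 1.2 slope deg 0.34 tilt deg 0.01 top z rel tcp 10.780419121582483
```

>>> step_arm([
  [[0,0,0],[-35,0,-5],1],
  [[0,-1,0],[-75,0,-15],1],
  [[0,-2,0],[-115,0,-25],1],
  [[0,-3,0],[-155,0,-35],1],
  [[0,-4,0],[-195,0,-45],1],
  [[0,-4,0],[-235,0,-55],1],
  [[0,-4,0],[-275,0,-65],1],
  [[0,-4,0],[-315,0,-75],1],
  [[0,-4,0],[-355,0,-85],1],
  [[0,-4,0],[-395,0,-95],1],
])

```text
time: 6.18
eef_pos: [0.5423, 0.1851, 0.0832]
tcp_rot: [-0.494, 0.507, -0.506, 0.493]
contact_force: [0.8, 0.8, -1.6]
opening: 0.194
```

>>> step_arm([
  [[0,0,0],[-35,0,-10],1],
  [[0,0,0],[-70,0,-17],1],
  [[0,0,0],[-100,0,-24],1],
  [[0,0,0],[-118,0,-26],1],
  [[0,0,0],[-118,0,-26],1],
  [[0,0,0],[-118,0,-26],1],
])

```text
time: 6.68
eef_pos: [0.5199, 0.3024, 0.0832]
tcp_rot: [-0.495, 0.506, -0.506, 0.493]
contact_force: [0.1, 0.5, -0.1]
opening: 0.192
```

Run:
```python
from h import *
to(534.2,301.6,31,-91.5); grab("wrist","w5")
```

```text
t 6.68 pos [519.9 302.4  83.2] yaw toolx -91.35 tool y [-0.002 -0.001 -1.   ] F [ 0.1  0.5 -0.1] open 0.192
turn about tool y 0.2 shift [ 0.4 52.1 14.4]
```

View pics/w5.png

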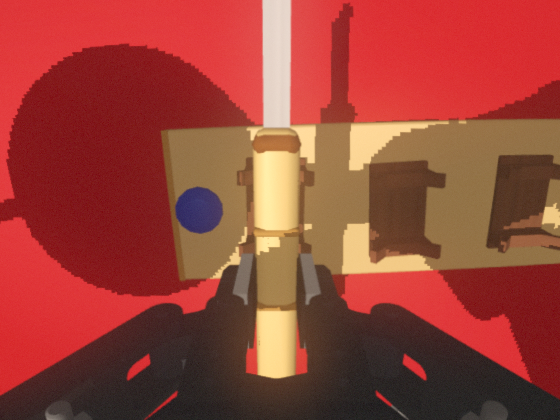

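```bash
cat >> h.py <<'E'
def horns(tag,y0,y1):
    X=cloud(load(tag))
    m=(X[...,2]>.0245)&(X[...,2]<.036)&(X[...,0]>.45)&(X[...,0]<.6)&(X[...,1]>y0)&(X[...,1]<y1)
    n,l,st,c=cv2.connectedComponentsWithStats(m.astype(np.uint8))
    for i in range(1,n):
        if st[i,4]<15: continue
        P=X[l==i]*1000; print(c[i].round(),st[i,4],P.min(0).round(1),P.max(0).round(1),P.mean(0).round(1))
E
python3 - <<'E'
from h import *
s,R=where()
held("w5",67,s['eef_pos']*1000,-1.35)
horns("w5",.26,.35)
E
```

```text
t 6.73 pos [520.3 301.5  83.3] yaw toolx -91.44 tool y [-0.002 -0.001 -1.   ] F [ 0.2  0.2 -0.8] open 0.192
front end along [60.8 62.6 63.5] => handle centre offset along -4.4 across (front half) 1.6 slope deg 0.4 tilt deg -0.98 top z rel tcp 10.212280836809995
[245. 177.] 255 [548.7 315.7  24.6] [557.  324.7  32.7] [553.  320.1  28.6]
[307. 178.] 226 [547.5 281.3  24.9] [556.  289.2  32.7] [552.  285.3  29.1]
[246. 248.] 194 [505.1 316.9  24.5] [513.1 326.   32.9] [510.1 321.3  28.3]
[305. 248.] 143 [505.5 282.8  24.9] [512.3 290.   32.3] [509.4 286.6  28.8]
```

>>> step_arm([
  [[0,0,0],[0,0,15],1],
  [[0,0,0],[0,20,15],1],
  [[0,0,0],[0,35,15],1],
  [[0,0,0],[0,44,15],1],
  [[0,0,0],[0,48,15],1],
  [[0,0,0],[0,52,15],1],
  [[0,0,0],[0,52,15],1],
])

```text
time: 7.32
eef_pos: [0.536, 0.3009, 0.0318]
tcp_rot: [-0.494, 0.507, -0.506, 0.493]
contact_force: [-0.9, -0.2, -0.7]
opening: 0.194
```

Run:
```python
from h import *
to(535,301.7,30,-91.5)
```

```text
t 7.32 pos [536.  300.9  31.8] yaw toolx -91.53 tool y [-0.001 -0.    -1.   ] F [-0.9 -0.2 -0.7] open 0.194
turn about tool y -0.0 shift [-0.7  1.8 -1.1]
```

>>> step_arm([
  [[0,0,0],[0,2,-1],1],
  [[0,0,0],[0,2,-1],0.7],
  [[0,0,0],[0,2,-1],0.6],
  [[0,0,0],[0,2,-1],0.5],
  [[0,0,0],[0,2,-1],0.4],
  [[0,0,0],[0,-20,-1],0.4],
  [[0,0,0],[0,-50,-1],0.3],
  [[0,0,0],[0,-90,-1],0.2],
  [[0,0,0],[0,-90,-40],0],
  [[0,0,0],[0,-90,-40],0],
])

```text
time: 8.15
eef_pos: [0.4928, 0.3032, 0.1243]
tcp_rot: [-0.494, 0.506, -0.506, 0.494]
contact_force: [-0.1, -0.1, -2.8]
opening: 0.997
```

```bash
cat >> h.py <<'E'
def placed(tag,cx,cy,half):
    z=load(tag);X=cloud(z);H=hsv(z)
    m=(H[...,0]>10)&(H[...,0]<34)&(H[...,1]>60)&(H[...,2]>40)&(X[...,2]>.034)&(X[...,2]<.052)&(abs(X[...,1]-cy/1000)<.03)
    rects(z,X,m); horns(tag,cy/1000-.03,cy/1000+.03)
E
python3 - <<'E'
from h import *
to(505.2,-152.8,60,-84.4); grab("wrist","w6"); placed("w6",531,303,67)
E
```

```text
t 8.15 pos [492.8 303.2 124.3] yaw toolx -91.42 tool y [-0.001  0.001 -1.   ] F [-0.1 -0.1 -2.8] open 0.997
turn about tool y -7.0 shift [455.6  63.9  23.7]
px [277. 146.] n=5673 ctr [533.1 302.5] size [ 18.2 132.4] ang 88.4 mean [537.9 302.4  40.3] zq [37.2 40.5 42. ]
[250. 124.] 186 [548.9 314.   24.5] [556.9 324.5  32.4] [552.9 319.8  28.5]
[302. 124.] 188 [548.1 281.3  24.6] [556.  291.   33.2] [552.  286.1  28.7]
[251. 189.] 183 [504.6 315.8  24.6] [513.2 326.1  32.1] [509.1 321.2  28.3]
[300. 190.] 178 [503.6 282.6  24.5] [512.  292.8  32.1] [508.  287.4  28.4]
```

View pics/w6.png

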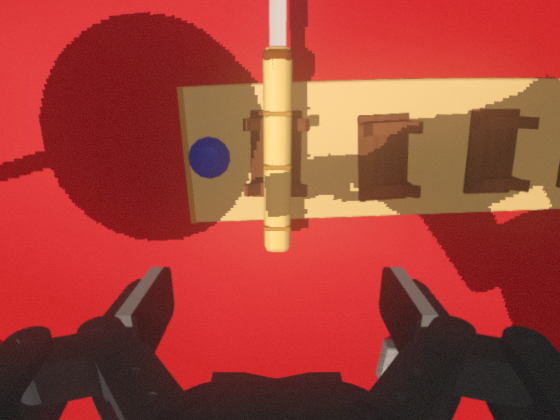

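Knife_d is seated: +2.6 mm along and -1.1 mm across, with its angle matching the groove. Knife_c is next.

>>> step_arm([
  [[0,-2,0],[40,0,3],0],
  [[0,-7,0],[80,0,5],0],
  [[0,-7,0],[120,0,8],0],
  [[0,-7,0],[160,0,10],0],
  [[0,-7,0],[200,0,12],0],
  [[0,-7,0],[240,0,14],0],
  [[0,-7,0],[280,0,17],0],
  [[0,-7,0],[320,10,19],0],
  [[0,-7,0],[360,25,21],0],
  [[0,-7,0],[400,40,23],0],
])

```text
time: 9.03
eef_pos: [0.5098, -0.0985, 0.0836]
tcp_rot: [-0.523, 0.474, -0.477, 0.524]
contact_force: [1.4, 1.5, -0.9]
opening: 0.998
```

>>> step_arm([
  [[0,0,0],[35,10,0],0],
  [[0,0,0],[54,23,7],0],
  [[0,0,0],[54,23,7],0],
  [[0,0,0],[54,23,7],0],
])

```text
time: 9.37
eef_pos: [0.5209, -0.15, 0.0593]
tcp_rot: [0.523, -0.477, 0.475, -0.523]
contact_force: [0.9, 0.6, 0.7]
opening: 0.997
```

Run:
```python
from h import *
to(505.2,-152.8,4,-84.4); grab("wrist","w7")
z=load("w7");X=cloud(z);H=hsv(z)
rects(z,X,(H[...,0]>10)&(H[...,0]<32)&(H[...,1]>60)&(H[...,2]>40)&(X[...,2]<.03)&(X[...,2]>.012))
```

```text
t 9.37 pos [ 520.9 -150.    59.3] yaw toolx -84.62 tool y [-0.001  0.001 -1.   ] F [0.9 0.6 0.7] open 0.997
turn about tool y -0.2 shift [  1.4  55.3 -15.8]
px [282. 255.] n=5348 ctr [ 504.8 -153.7] size [111.7  18.5] ang 6.0 mean [ 510.2 -153.2   16.3] zq [13.4 16.6 17.9]
px [  7. 187.] n=77 ctr [535.6   6.6] size [19.2  4.5] ang 7.6 mean [536.2   6.3  12.9] zq [11.6 12.9 13.9]
px [493. 301.] n=1743 ctr [ 489.7 -286.3] size [41.6 33.2] ang 13.5 mean [ 491.9 -284.9   16.1] zq [12.6 16.6 18. ]
```

View pics/w7.png

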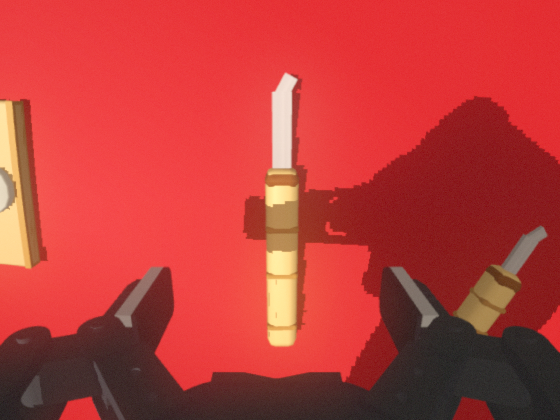

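>>> step_arm([
  [[0,0,0],[2,10,-15],0.3],
  [[0,0,0],[2,30,-15],0.3],
  [[0,0,0],[2,46,-15],0.3],
  [[0,0,0],[2,54,-15],0.4],
  [[0,0,0],[2,54,-15],0.6],
  [[0,0,0],[2,54,-15],1],
  [[0,0,0],[2,54,-15],1],
  [[0,0,0],[2,54,-15],1],
  [[0,0,0],[2,54,-15],1],
  [[0,0,0],[2,54,-15],1],
], newtons=50)

```text
time: 10.25
eef_pos: [0.5074, -0.1525, 0.0075]
tcp_rot: [-0.523, 0.475, -0.476, 0.524]
contact_force: [0.5, 1.6, 4.7]
opening: 0.19
```

>>> step_arm([
  [[0,0,0],[0,0,0],1],
  [[0,0,0],[0,0,0],1],
  [[0,0,0],[0,-5,0],1],
  [[0,0,0],[0,-20,0],1],
  [[0,0,0],[0,-50,0],1],
  [[0,0,0],[0,-80,0],1],
  [[0,0,0],[0,-80,0],1],
])

```text
time: 10.83
eef_pos: [0.5098, -0.1543, 0.0922]
tcp_rot: [-0.523, 0.472, -0.479, 0.524]
contact_force: [1.9, -0.5, 0.4]
opening: 0.191
```

Run:
```python
from h import *
to(515,223.9,90,-87.5)
```

```text
t 10.83 pos [ 509.8 -154.3   92.2] yaw toolx -84.48 tool y [ 0.01  -0.005 -1.   ] F [ 1.9 -0.5  0.4] open 0.191
turn about tool y 3.0 shift [-3.759e+02  2.000e-01  4.160e+01]
```

>>> step_arm([
  [[0,0,0],[-30,0,5],1],
  [[0,1,0],[-70,0,10],1],
  [[0,2,0],[-110,0,15],1],
  [[0,3,0],[-150,0,20],1],
  [[0,3,0],[-190,0,25],1],
  [[0,3,0],[-230,0,30],1],
  [[0,3,0],[-270,0,34],1],
  [[0,3,0],[-310,0,38],1],
  [[0,3,0],[-345,0,41],1],
  [[0,3,0],[-376,0,42],1],
])

```text
time: 11.67
eef_pos: [0.5111, 0.2281, 0.0854]
tcp_rot: [0.511, -0.489, 0.489, -0.511]
contact_force: [-0.0, -1.0, -0.9]
opening: 0.193
```

>>> step_arm([
  [[0,0,0],[0,0,0],1],
  [[0,0,0],[0,0,0],1],
  [[0,0,0],[0,0,0],1],
])

```text
time: 11.92
eef_pos: [0.5113, 0.2257, 0.0853]
tcp_rot: [0.512, -0.489, 0.489, -0.51]
contact_force: [-0.5, -0.5, -1.0]
opening: 0.19
```

Run:
```python
from h import *
grab("wrist","w8"); s,R=where()
held("w8",56,s['eef_pos']*1000,np.degrees(np.arctan2(R[1,0],R[0,0]))+90)
horns("w8",.19,.26)
```

```text
t 11.97 pos [511.5 225.1  85.4] yaw toolx -87.52 tool y [-0.001 -0.001 -1.   ] F [ 0.2 -0.3 -0.8] open 0.194
front end along [50.5 52.  52.8] => handle centre offset along -4.0 across (front half) 2.5 slope deg -1.06 tilt deg -2.23 top z rel tcp 8.856073787374754
[246. 169.] 221 [543.  240.4  25.1] [551.7 249.3  32.3] [547.7 244.9  29.1]
[308. 169.] 258 [544.7 205.3  24.5] [553.2 216.5  32.8] [549.2 210.3  28.6]
[307. 241.] 218 [500.8 203.5  24.7] [509.3 212.6  32.4] [505.5 208.1  28.7]
[248. 242.] 184 [498.5 239.5  25.1] [507.7 246.7  32. ] [503.8 243.2  29.1]
```

View pics/w8.png

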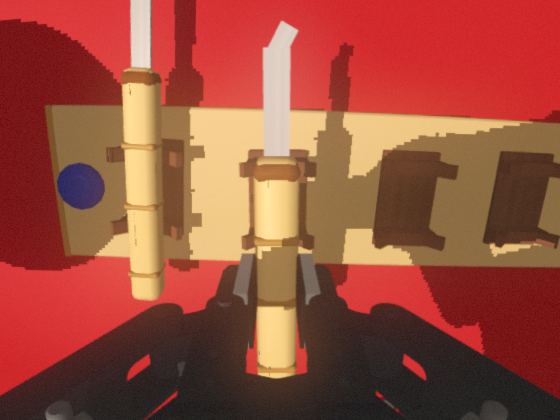

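>>> step_arm([
  [[0,0,0],[1,0,19],1],
  [[0,0,0],[1,20,19],1],
  [[0,0,0],[1,35,19],1],
  [[0,0,0],[1,44,19],1],
  [[0,0,0],[1,48,19],1],
  [[0,0,0],[1,52,19],1],
  [[0,0,0],[1,52,19],1],
])

```text
time: 12.55
eef_pos: [0.5307, 0.2253, 0.0336]
tcp_rot: [0.511, -0.489, 0.489, -0.51]
contact_force: [0.3, -0.1, -0.6]
opening: 0.195
```

Run:
```python
from h import *
to(530.4,224.5,32,-87.5)
```

```text
t 12.55 pos [530.7 225.3  33.6] yaw toolx -87.53 tool y [-0.001 -0.    -1.   ] F [ 0.3 -0.1 -0.6] open 0.195
turn about tool y -0.0 shift [ 0.8  1.6 -0.3]
```

>>> step_arm([
  [[0,0,0],[1,2,0],1],
  [[0,0,0],[1,2,0],0.7],
  [[0,0,0],[1,2,0],0.6],
  [[0,0,0],[1,2,0],0.5],
  [[0,0,0],[1,2,0],0.4],
  [[0,0,0],[1,-20,0],0.4],
  [[0,0,0],[1,-50,0],0.3],
  [[0,0,0],[1,-90,0],0.2],
  [[0,0,0],[1,-90,-40],0],
  [[0,0,0],[1,-90,-40],0],
])

```text
time: 13.38
eef_pos: [0.4866, 0.2232, 0.125]
tcp_rot: [0.512, -0.489, 0.488, -0.511]
contact_force: [-1.7, -1.1, -2.0]
opening: 0.998
```

Run:
```python
from h import *
to(589,-388.9,90,-96.1); grab("wrist","w9"); placed("w9",527,226,56)
```

```text
t 13.38 pos [486.6 223.2 125. ] yaw toolx -87.42 tool y [-0.002 -0.    -1.   ] F [-1.7 -1.1 -2. ] open 0.998
turn about tool y 8.7 shift [616.1  34.8  74.8]
px [277. 145.] n=4735 ctr [529.2 225.2] size [110.8  18.1] ang 2.5 mean [532.7 225.4  40.3] zq [37.3 40.6 42. ]
[277.  48.] 417 [584.4 223.1  31.3] [600.  232.9  35.7] [592.4 228.1  33.6]
[250. 121.] 179 [543.5 238.3  24.6] [551.2 249.3  32.3] [547.5 244.   28.3]
[301. 121.] 171 [545.2 205.9  24.5] [552.7 215.8  32.6] [549.  210.6  28.5]
[251. 186.] 182 [499.4 236.   24.5] [507.6 247.   32.1] [503.7 242.   28.4]
[300. 186.] 179 [500.9 203.5  24.7] [509.3 213.8  32.6] [505.3 208.4  28.5]
```

View pics/w9.png

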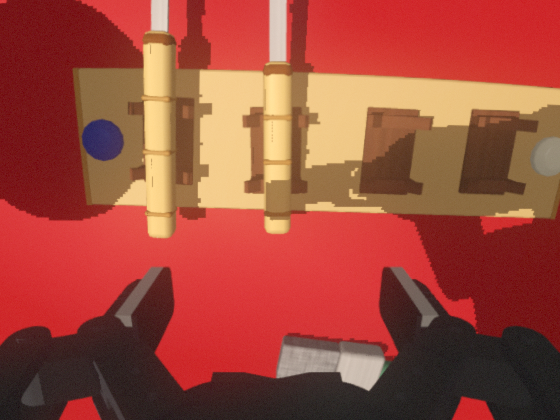

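Knife_c is seated: +2.8 mm along and -1 mm across. Now for knife_b, staying high.

>>> step_arm([
  [[0,2,0],[40,0,5],0],
  [[0,5,0],[80,0,10],0],
  [[0,9,0],[120,0,15],0],
  [[0,9,0],[160,0,20],0],
  [[0,9,0],[200,0,25],0],
  [[0,9,0],[240,0,30],0],
  [[0,9,0],[280,0,35],0],
  [[0,9,0],[320,0,40],0],
  [[0,9,0],[360,0,45],0],
  [[0,9,0],[400,0,50],0],
])

```text
time: 14.27
eef_pos: [0.5592, -0.1769, 0.1244]
tcp_rot: [0.471, -0.527, 0.528, -0.471]
contact_force: [0.6, 0.1, 0.7]
opening: 1.002
```

Run:
```python
from h import *
to(589,-388.9,70,-96.1)
```

```text
t 14.27 pos [ 559.2 -176.9  124.4] yaw toolx -96.51 tool y [ 0.001 -0.001 -1.   ] F [0.6 0.1 0.7] open 1.002
turn about tool y -0.4 shift [207.3  54.5  53.6]
```

>>> step_arm([
  [[0,0,0],[38,5,10],0],
  [[0,0,0],[76,10,20],0],
  [[0,0,0],[114,20,30],0],
  [[0,0,0],[150,30,40],0],
  [[0,0,0],[185,45,50],0],
  [[0,0,0],[207,60,54],0],
  [[0,0,0],[207,60,54],0],
  [[0,0,0],[207,60,54],0],
  [[0,0,0],[207,60,54],0],
])

```text
time: 15.02
eef_pos: [0.589, -0.3857, 0.064]
tcp_rot: [-0.471, 0.528, -0.527, 0.471]
contact_force: [0.3, -0.1, -0.2]
opening: 1.002
```

Run:
```python
from h import *
grab("wrist","w10");to(589,-388.9,4,-96.1); 
z=load("w10");X=cloud(z);H=hsv(z)
rects(z,X,(H[...,0]>10)&(H[...,0]<32)&(H[...,1]>60)&(H[...,2]>40)&(X[...,2]<.03)&(X[...,2]>.012))
```

```text
t 15.07 pos [ 589.3 -385.3   64.7] yaw toolx -96.44 tool y [ 0.001 -0.    -1.   ] F [1.1 0.5 0.1] open 1.0
turn about tool y -0.3 shift [ 3.6 60.7  0. ]
px [284. 230.] n=4486 ctr [ 587.8 -389. ] size [18.1 90.9] ang 83.7 mean [ 591.3 -389.3   16.3] zq [13.4 16.6 17.9]
```

View pics/w10.png

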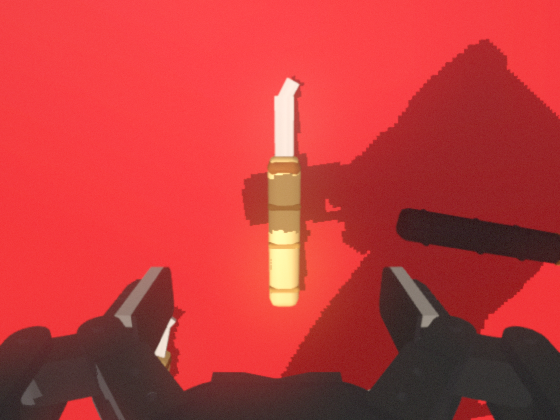

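Knife_b is at (284,230), almost centred. The black knife is at (400,222), so I'll narrow the jaws before going down.

>>> step_arm([
  [[0,0,0],[3,0,0],0.5],
  [[0,0,0],[3,0,0],0.5],
  [[0,0,0],[4,0,0],0.5],
  [[0,0,0],[4,20,0],0.5],
  [[0,0,0],[4,40,0],0.5],
  [[0,0,0],[4,52,0],0.5],
  [[0,0,0],[4,59,0],0.5],
  [[0,0,0],[4,59,0],0.7],
  [[0,0,0],[4,59,0],1],
  [[0,0,0],[4,59,0],1],
], newtons=50)

```text
time: 15.9
eef_pos: [0.5891, -0.3906, 0.0064]
tcp_rot: [0.471, -0.527, 0.528, -0.471]
contact_force: [1.2, 0.5, -0.3]
opening: 0.197
```

>>> step_arm([
  [[0,0,0],[0,0,0],1],
  [[0,0,0],[0,0,0],1],
  [[0,0,0],[0,0,0],1],
  [[0,0,0],[0,0,0],1],
  [[0,0,0],[0,-5,0],1],
  [[0,0,0],[0,-20,0],1],
  [[0,0,0],[0,-50,0],1],
  [[0,0,0],[0,-85,0],1],
  [[0,0,0],[0,-85,0],1],
])

```text
time: 16.65
eef_pos: [0.5926, -0.3936, 0.1009]
tcp_rot: [0.47, -0.522, 0.533, -0.472]
contact_force: [1.3, -1.4, 0.6]
opening: 0.191
```

Run:
```python
from h import *
to(518,143.3,90,-89.5)
```

```text
t 16.65 pos [ 592.6 -393.6  100.9] yaw toolx -96.48 tool y [ 0.012 -0.011 -1.   ] F [ 1.3 -1.4  0.6] open 0.191
turn about tool y -7.0 shift [-525.1    4.4 -134.7]
```

>>> step_arm([
  [[0,0,0],[-30,0,-8],1],
  [[0,-2,0],[-70,0,-18],1],
  [[0,-4,0],[-110,0,-28],1],
  [[0,-6,0],[-150,0,-38],1],
  [[0,-7,0],[-190,0,-48],1],
  [[0,-7,0],[-230,0,-58],1],
  [[0,-7,0],[-270,0,-69],1],
  [[0,-7,0],[-310,0,-79],1],
  [[0,-7,0],[-350,0,-89],1],
  [[0,-7,0],[-390,0,-100],1],
])

```text
time: 17.48
eef_pos: [0.5333, 0.0104, 0.0919]
tcp_rot: [-0.502, 0.497, -0.499, 0.503]
contact_force: [1.0, -0.7, -1.2]
opening: 0.193
```

>>> step_arm([
  [[0,0,0],[-38,0,-5],1],
  [[0,0,0],[-76,0,-10],1],
  [[0,0,0],[-110,0,-15],1],
  [[0,0,0],[-135,0,-18],1],
  [[0,0,0],[-139,0,-18],1],
  [[0,0,0],[-139,0,-18],1],
  [[0,0,0],[-139,0,-18],1],
  [[0,0,0],[-139,0,-18],1],
])

```text
time: 18.15
eef_pos: [0.5144, 0.1466, 0.0907]
tcp_rot: [-0.502, 0.498, -0.498, 0.502]
contact_force: [-0.2, 0.0, -1.3]
opening: 0.193
```

Run:
```python
from h import *
grab("wrist","w11"); s,R=where()
held("w11",46,s['eef_pos']*1000,np.degrees(np.arctan2(R[1,0],R[0,0]))+90)
horns("w11",.11,.18)
to(534,143,32,-89.5)
```

```text
t 18.2 pos [514.3 146.4  90.5] yaw toolx -89.58 tool y [ 0.001 -0.    -1.   ] F [ 0.1  0.2 -0.1] open 0.191
front end along [43.4 44.6 63.3] => handle centre offset along -1.4 across (front half) 1.7 slope deg -1.39 tilt deg -2.93 top z rel tcp 11.261098056436381
[251. 167.] 253 [547.3 156.7  24.7] [555.4 167.1  32.2] [551.5 162.3  28.5]
[309. 167.] 254 [547.4 123.5  24.6] [555.7 134.3  32.7] [551.8 128.6  28.5]
[250. 238.] 144 [503.2 161.   24.8] [511.8 166.7  32.3] [508.  163.7  29.5]
[307. 238.] 232 [503.6 123.5  24.5] [512.  133.3  32.6] [508.1 128.3  28.4]
t 18.2 pos [514.3 146.4  90.5] yaw toolx -89.58 tool y [ 0.001 -0.    -1.   ] F [ 0.1  0.2 -0.1] open 0.191
turn about tool y -0.1 shift [ 3.5 58.5 19.6]
```

View pics/w11.png

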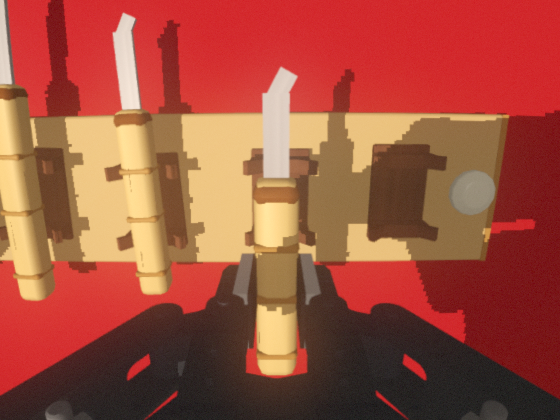

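>>> step_arm([
  [[0,0,0],[2,0,16],1],
  [[0,0,0],[2,25,16],1],
  [[0,0,0],[2,42,16],1],
  [[0,0,0],[2,50,16],1],
  [[0,0,0],[2,54,16],1],
  [[0,0,0],[2,58,16],1],
  [[0,0,0],[2,58,16],1],
])

```text
time: 18.78
eef_pos: [0.5299, 0.1453, 0.032]
tcp_rot: [0.502, -0.498, 0.498, -0.502]
contact_force: [-0.1, -0.3, -1.0]
opening: 0.193
```

Run:
```python
from h import *
to(530.5,144.5,31,-89.5)
```

```text
t 18.78 pos [529.9 145.3  32. ] yaw toolx -89.53 tool y [-0. -0. -1.] F [-0.1 -0.3 -1. ] open 0.193
turn about tool y -0.0 shift [0.8 1.  0.6]
```

>>> step_arm([
  [[0,0,0],[1,1,0],1],
  [[0,0,0],[1,1,0],0.7],
  [[0,0,0],[1,1,0],0.6],
  [[0,0,0],[1,1,0],0.5],
  [[0,0,0],[1,1,0],0.4],
  [[0,0,0],[1,-20,0],0.4],
  [[0,0,0],[1,-50,0],0.3],
  [[0,0,0],[1,-90,0],0.2],
  [[0,0,0],[1,-90,-40],0],
  [[0,0,0],[1,-90,-40],0],
])

```text
time: 19.62
eef_pos: [0.4852, 0.1447, 0.1227]
tcp_rot: [0.503, -0.498, 0.497, -0.502]
contact_force: [-1.3, 0.2, -2.8]
opening: 1.0
```

Run:
```python
from h import *
grab("wrist","w12"); placed("w12",530,145,46);to(476,-282.5,70,-110.4)
```

```text
px [278. 144.] n=4008 ctr [530.  145.2] size [90.8 18.4] ang 1.1 mean [532.5 145.2  40.3] zq [37.4 40.6 42. ]
[277.  53.] 699 [575.2 141.1  31.5] [600.  151.1  35.2] [587.7 146.   33.6]
[252. 113.] 189 [547.7 156.8  24.5] [554.8 167.   32.3] [551.3 162.1  28.5]
[303. 113.] 171 [548.  124.3  24.5] [555.1 134.   32.4] [551.6 128.8  28.6]
[252. 180.] 176 [503.2 156.9  24.6] [511.6 166.3  32.8] [507.7 161.8  28.6]
[302. 180.] 178 [503.5 123.5  24.6] [511.8 133.6  32.4] [507.9 128.2  28.6]
t 19.67 pos [486.9 144.6 122.2] yaw toolx -89.44 tool y [-0.001 -0.    -1.   ] F [-0.3 -0.6  0.1] open 1.004
turn about tool y 21.0 shift [427.   52.2 -15. ]
```

View pics/w12.png

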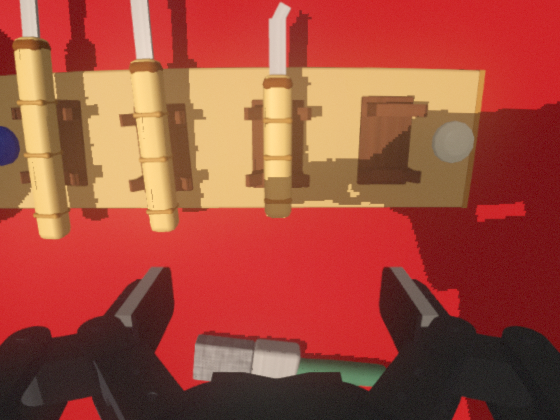

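Knife_b is seated within 1 mm. Knife_a is next.

>>> step_arm([
  [[0,4,0],[40,0,0],0],
  [[0,8,0],[80,0,0],0],
  [[0,12,0],[120,0,0],0],
  [[0,16,0],[160,0,0],0],
  [[0,21,0],[200,0,-4],0],
  [[0,21,0],[240,0,-8],0],
  [[0,21,0],[280,5,-12],0],
  [[0,21,0],[320,15,-15],0],
  [[0,21,0],[360,25,-15],0],
  [[0,21,0],[400,40,-15],0],
])

```text
time: 20.5
eef_pos: [0.4793, -0.258, 0.0834]
tcp_rot: [0.403, -0.58, 0.582, -0.403]
contact_force: [1.4, 0.1, -0.1]
opening: 0.999
```

Run:
```python
from h import *
to(476,-282.5,62,-110.4)
```

```text
t 20.5 pos [ 479.3 -258.    83.4] yaw toolx -110.51 tool y [ 0.003 -0.002 -1.   ] F [ 1.4  0.1 -0.1] open 0.999
turn about tool y -0.1 shift [24.  21.5  5.4]
```

>>> step_arm([
  [[0,0,0],[24,22,6],0.3],
  [[0,0,0],[24,22,6],0.3],
  [[0,0,0],[24,22,6],0.3],
  [[0,0,0],[24,22,6],0.3],
])

```text
time: 20.83
eef_pos: [0.4759, -0.2794, 0.0604]
tcp_rot: [-0.403, 0.581, -0.581, 0.403]
contact_force: [0.1, 0.3, 0.6]
opening: 0.702
```

Run:
```python
from h import *
grab("wrist","w13")
z=load("w13");X=cloud(z);H=hsv(z)
rects(z,X,(H[...,0]>10)&(H[...,0]<32)&(H[...,1]>60)&(H[...,2]>40)&(X[...,2]<.03)&(X[...,2]>.012))
to(476,-282.5,4.5,-110.4)
```

```text
px [283. 234.] n=3792 ctr [ 474.7 -281.4] size [17.8 75.2] ang 69.2 mean [ 476.7 -282.1   16.3] zq [13.3 16.5 17.8]
t 20.88 pos [ 476.2 -279.    61. ] yaw toolx -110.45 tool y [ 0.001 -0.    -1.   ] F [-0.6 -0.4  1.5] open 0.702
turn about tool y -0.0 shift [ 3.4 56.5  0.9]
```

View pics/w13.png

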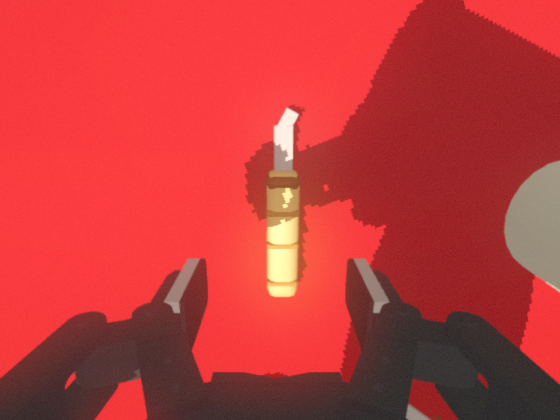

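Knife_a is centred at (283,234) and the mug, at the right edge, is well clear.

>>> step_arm([
  [[0,0,0],[3,10,0],0.4],
  [[0,0,0],[3,30,0],0.5],
  [[0,0,0],[3,46,0],0.5],
  [[0,0,0],[3,56,0],0.5],
  [[0,0,0],[3,56,0],0.7],
  [[0,0,0],[3,56,0],1],
  [[0,0,0],[3,56,0],1],
  [[0,0,0],[3,56,0],1],
  [[0,0,0],[3,56,0],1],
  [[0,0,0],[3,56,0],1],
], newtons=50)

```text
time: 21.72
eef_pos: [0.475, -0.2825, 0.0052]
tcp_rot: [0.403, -0.58, 0.581, -0.403]
contact_force: [0.1, 0.5, -0.7]
opening: 0.189
```

>>> step_arm([
  [[0,0,0],[0,0,0],1],
  [[0,0,0],[0,0,0],1],
  [[0,0,0],[0,-5,0],1],
  [[0,0,0],[0,-20,0],1],
  [[0,0,0],[0,-50,0],1],
  [[0,0,0],[0,-85,0],1],
  [[0,0,0],[0,-85,0],1],
])

```text
time: 22.3
eef_pos: [0.4784, -0.2854, 0.0972]
tcp_rot: [0.402, -0.576, 0.586, -0.404]
contact_force: [1.8, -1.0, 1.3]
opening: 0.195
```

Run:
```python
from h import *
to(516,68.2,90,-89.4)
```

```text
t 22.3 pos [ 478.4 -285.4   97.2] yaw toolx -110.48 tool y [ 0.01  -0.009 -1.   ] F [ 1.8 -1.   1.3] open 0.195
turn about tool y -21.1 shift [-344.4    4.4  -88.6]
```

>>> step_arm([
  [[0,-4,0],[-34,0,-9],1],
  [[0,-9,0],[-70,0,-18],1],
  [[0,-14,0],[-108,0,-28],1],
  [[0,-19,0],[-146,0,-38],1],
  [[0,-21,0],[-184,0,-48],1],
  [[0,-21,0],[-222,0,-58],1],
  [[0,-21,0],[-260,0,-68],1],
  [[0,-21,0],[-300,0,-78],1],
  [[0,-21,0],[-330,0,-86],1],
  [[0,-21,0],[-344,0,-89],1],
])

```text
time: 23.13
eef_pos: [0.5112, 0.0747, 0.0896]
tcp_rot: [-0.503, 0.497, -0.497, 0.503]
contact_force: [0.4, -0.7, -0.9]
opening: 0.198
```

>>> step_arm([
  [[0,0,0],[0,0,0],1],
  [[0,0,0],[0,0,0],1],
  [[0,0,0],[0,0,0],1],
  [[0,0,0],[0,0,0],1],
])

```text
time: 23.47
eef_pos: [0.5115, 0.0702, 0.0895]
tcp_rot: [0.502, -0.498, 0.498, -0.502]
contact_force: [-0.1, -0.4, -0.8]
opening: 0.196
```

Run:
```python
from h import *
grab("wrist","w14"); s,R=where()
held("w14",38,s['eef_pos']*1000,np.degrees(np.arctan2(R[1,0],R[0,0]))+90)
horns("w14",.03,.11)
to(533.5,69,31,-89.4)
```

```text
t 23.52 pos [511.6  70.1  89.5] yaw toolx -89.59 tool y [-0. -0. -1.] F [-0.1  0.4  1. ] open 0.195
front end along [36.8 37.7 61.3] => handle centre offset along -0.3 across (front half) 1.8 slope deg -2.26 tilt deg -3.76 top z rel tcp 11.841782091659297
[250. 156.] 259 [550.7  80.8  24.5] [559.   91.6  32.6] [555.   86.4  28.4]
[309. 156.] 260 [551.1  48.   24.5] [559.4  58.8  32.9] [555.5  52.9  28.5]
[249. 229.] 145 [506.3  85.   24.7] [515.2  90.7  32.5] [511.3  87.7  29.6]
[307. 228.] 229 [507.2  47.5  24.5] [515.5  57.2  32.1] [511.7  52.2  28.4]
t 23.52 pos [511.6  70.1  89.5] yaw toolx -89.59 tool y [-0. -0. -1.] F [-0.1  0.4  1. ] open 0.195
turn about tool y -0.2 shift [ 1.2 58.5 21.9]
```

View pics/w14.png

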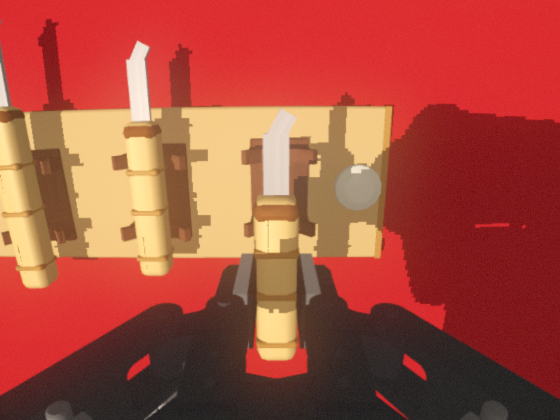

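>>> step_arm([
  [[0,0,0],[1,0,21],1],
  [[0,0,0],[1,25,21],1],
  [[0,0,0],[1,42,21],1],
  [[0,0,0],[1,50,21],1],
  [[0,0,0],[1,55,21],1],
  [[0,0,0],[1,58,21],1],
  [[0,0,0],[1,58,21],1],
])

```text
time: 24.1
eef_pos: [0.5325, 0.0701, 0.0314]
tcp_rot: [0.502, -0.498, 0.498, -0.502]
contact_force: [-0.3, 0.7, -0.6]
opening: 0.189
```

Run:
```python
from h import *
to(532.5,69,31,-89.4)
```

```text
t 24.1 pos [532.5  70.1  31.4] yaw toolx -89.52 tool y [-0. -0. -1.] F [-0.3  0.7 -0.6] open 0.189
turn about tool y -0.1 shift [ 1.1  0.4 -0. ]
```

>>> step_arm([
  [[0,0,0],[1,1,0],1],
  [[0,0,0],[1,1,0],0.7],
  [[0,0,0],[1,1,0],0.6],
  [[0,0,0],[1,1,0],0.5],
  [[0,0,0],[1,1,0],0.4],
  [[0,0,0],[1,-20,0],0.4],
  [[0,0,0],[1,-50,0],0.3],
  [[0,0,0],[1,-90,0],0.2],
  [[0,0,0],[1,-130,-40],0],
  [[0,0,0],[1,-130,-40],0],
])

```text
time: 24.93
eef_pos: [0.4937, 0.0691, 0.1669]
tcp_rot: [-0.501, 0.496, -0.5, 0.504]
contact_force: [0.7, -0.6, 0.1]
opening: 0.998
```

>>> step_arm([
  [[0,0,0],[-40,-30,10],0],
  [[0,0,0],[-80,-60,30],0],
  [[0,0,0],[-110,-90,40],0],
  [[0,0,0],[-110,-130,40],0],
  [[0,0,0],[-110,-150,40],0],
  [[0,0,0],[-110,-150,40],0],
])

```text
time: 25.43
eef_pos: [0.535, 0.1815, 0.3214]
tcp_rot: [-0.498, 0.494, -0.5, 0.507]
contact_force: [-0.1, 0.1, 1.6]
opening: 1.003
```

Run:
```python
from h import *
where();grab("wrist","w15");grab("side","s15")
for cy in (303,226,145,69.5): print(cy);placed("w15",530,cy,0)
z=load("s15");X=cloud(z);H=hsv(z); print('mug')
rects(z,X,(H[...,1]<60)&(H[...,2]>150)&(X[...,2]<.12)&(X[...,0]>.35)&(X[...,0]<.5)&(X[...,1]<-.38)&(X[...,1]>-.52),200)
```

```text
t 25.43 pos [535.  181.5 321.4] yaw toolx -89.35 tool y [ 0.016  0.003 -1.   ] F [-0.1  0.1  1.6] open 1.003
303
px [178. 168.] n=1587 ctr [533.  302.5] size [ 19.3 133.3] ang 88.3 mean [535.6 301.1  39.9] zq [36.5 40.2 42. ]
[185. 119.] 24 [585.6 290.7  27.1] [599.5 295.5  35.8] [593.1 292.1  32.1]
[186. 173.] 166 [469.3 292.4  25.8] [583.  295.7  36. ] [527.5 293.8  31.9]
[166. 153.] 55 [548.8 310.1  24.6] [556.6 323.9  36. ] [553.2 318.6  28.7]
[193. 153.] 51 [548.7 281.   24.6] [556.4 290.9  32.1] [552.6 285.5  28.5]
[167. 187.] 50 [505.2 316.   24.5] [513.5 325.3  31.9] [509.6 320.8  28. ]
[193. 188.] 43 [504.1 282.8  24.8] [512.5 291.8  32.9] [508.4 286.6  28.9]
226
px [242. 171.] n=1341 ctr [529.6 225.5] size [110.6  20. ] ang 2.6 mean [532.  224.4  40. ] zq [36.9 40.4 42. ]
[239. 120.] 116 [583.4 219.4  29.5] [599.7 232.4  35.5] [592.4 227.3  33.3]
[254. 156.] 58 [545.4 205.1  24.5] [553.4 216.9  34.3] [549.7 210.1  28.4]
[227. 157.] 61 [544.1 238.6  24.5] [551.8 248.4  32.1] [548.  243.3  28.1]
[229. 192.] 50 [499.7 236.9  24.6] [508.  245.6  31.7] [504.2 241.4  28.3]
[256. 
[... 543 characters left out ...]
.9 161.3  28.7]
[320. 190.] 53 [504.2 123.6  24.7] [512.1 133.4  31.5] [508.2 127.9  28.4]
69.5
px [369. 170.] n=947 ctr [540.   66.8] size [86.9 25.3] ang 0.8 mean [536.   70.9  40. ] zq [35.9 40.5 42.2]
[368. 141.] 316 [498.4  65.   25.4] [599.8  79.5  36. ] [569.8  72.9  33. ]
[354. 153.] 50 [551.3  81.8  24.5] [559.5  91.7  31.7] [555.3  87.5  28.9]
[382. 153.] 49 [551.9  47.7  24.7] [559.1  57.1  33. ] [555.6  52.7  28.6]
[352. 188.] 50 [507.1  80.2  24.7] [515.2  91.5  32.2] [511.3  86.7  28.9]
[379. 188.] 58 [507.6  47.7  24.5] [515.9  57.1  32.5] [511.9  52.6  28.5]
mug
px [329. 323.] n=1282 ctr [ 423.8 -460.5] size [75.7 97.9] ang 26.5 mean [ 418.9 -451.5   49.8] zq [ 5.9 53.1 85.6]
```

View pics/w15.png

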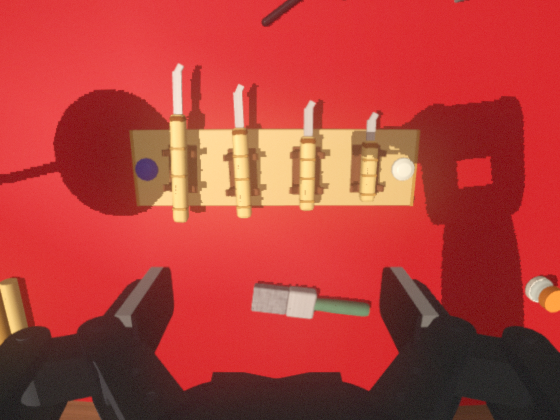

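View pics/s15.png

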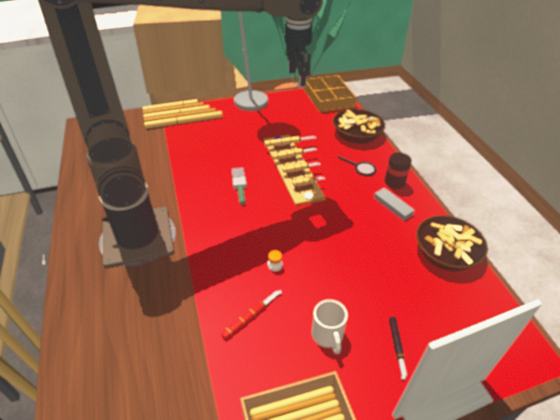

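All four are seated in order, and the mug at (329,323) has not moved. Knife_a's rectangle was contaminated, probably by blade or button pixels, so I'll re-measure it more tightly from the same picture.

Run:
```python
from h import *
z=load("w15");X=cloud(z);H=hsv(z)
m=(H[...,0]>10)&(H[...,0]<34)&(H[...,1]>60)&(X[...,2]>.037)&(X[...,2]<.046)&(abs(X[...,1]-.070)<.014)&(X[...,0]>.47)&(X[...,0]<.6)
P=X[m]*1000
print(np.percentile(P[:,0],[.5,2,50,98,99.5]),np.percentile(P[:,1],[1,50,99]),np.polyfit(P[:,0],P[:,1],1)[0],np.polyfit(P[:,0],P[:,2],1)[0])
where()
```

```text
[497.33170278 498.77608018 534.94060515 569.3095424  570.63622909] [61.47534534 70.5716366  78.82483096] 0.010387350302461856 0.00016999246661587557
t 25.53 pos [532.4 180.  314. ] yaw toolx -89.43 tool y [ 0.005  0.001 -1.   ] F [-0.6  0.2 -1. ] open 1.001
```

Run:
```python
from h import *
s,_=where(); print(np.abs(s['dq']).max()); print(ctrl.sign_off())
```

```text
t 25.53 pos [532.4 180.  314. ] yaw toolx -89.43 tool y [ 0.005  0.001 -1.   ] F [-0.6  0.2 -1. ] open 1.001
0.08060658241833311
the job is handed in; nothing more can be done
None
```

I set the four bamboo-handled knives on the rests in length order and handed the job in at about 25.5 s. From blue to white they are d on rest_1, c on rest_2, b on rest_3 and a on rest_4.

**Last checks, from the wrist and side cameras:**
- **Position:** handle centres are within about 3 mm along and 1.5 mm across their grooves. Knives d and c have the largest along-offset, about 2.5–3 mm, and a and b are within about 1 mm.
- **Seating:** angles match the grooves within about 1°. Handle tops are about 42 mm above the table, which means all four are fully seated.
- **Mug and look-alikes:** the mug's side-camera position matches the start within a few millimetres. The red and black look-alikes were not touched.
- **Robot:** the gripper was open and well above everything at hand-in, though the arm was still settling slightly.

**One check disagreed:** the first rectangle fit for knife_a came out 6 mm off along the groove. Stray blade or button pixels had most likely got into the mask, and a tighter mask on the same picture put it within 1 mm.

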